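Set the spring tester and hold its lever at the clip

ROBOT

A 6-joint arm with a two-finger parallel gripper is mounted at the origin on the work surface; the furniture and walls round the work are solid. World frame = base frame: x ahead of the robot, y to its left, z up, the work surface at z = 0. Lengths are in mm, angles in degrees, forces in N, time in s.
With the tool pointing down it reaches from about 325 to 925 mm from the base axis. Payload 3.1 kg.
Tool frame: the origin (TCP) lies between the finger pads, 19 mm behind the fingertips; this is the grasp point; z points along the fingers, y is the line along which they close (so a half turn about z gives the same grasp; the last joint's range is limited). The gripper opens to 85 mm and grips with 20 to 120 N. Pads are 22 mm wide; open, the fingers measure 114 mm over their backs; the gripper's body (76 mm by 85 mm) begins 54 mm behind the grasp point. The pads swing forward as they close: fully open they stand 13 mm farther back than shut.
Start: joints at [-77.705, 12.427, 92.441, -0, 75.132, -6.429], TCP at [200.655, -591.927, 250] pointing down, gripper open.
Joint ranges: [-157.48, 157.48], [-44.54, 120.13], [17.64, 146.25], [-64.5, 244.5], [7.68, 150.69], [-147.95, 147.95]. Speed limits (degrees/s): [159.86, 159.86, 180, 180, 180, 180].

INTERFACE

Orientations are given as [roll, pitch, yaw] about the fixed x, y, z axes, in that order (R = Rz(yaw) Ry(pitch) Rx(roll)).
In Python, from station import ctrl gives the robot as it stands. Calls block until the motion is done:
- ctrl.goto(position, orientation): joint-space move of the TCP to a pose.
- ctrl.move_l(position, attitude=None, speed=150): straight line of the TCP; attitude=None keeps the orientation; speed is the mean speed in mm/s.
- ctrl.move_j(angles): joint-space move.
- ctrl.grip(opening, squeeze=None): finger opening in mm; squeeze is the grip in N (None keeps the last); returns when the fingers have stopped.
- ctrl.wait(seconds).
- ctrl.solve_ik(position, orientation): joint angles nearest the present ones, or None.
- ctrl.get_obs(): the state.
- ctrl.get_image(name): name is "scene" or "top"; returns the picture (420x560x3 uint8, red, green, blue); there is no depth.
- ctrl.get_calibration(name): a dict with "fx", "fy", "cx", "cy" (pixels), "R" (3x3) and "t" (3): a world point X has camera coordinates R X + t. Camera axes: x right, y down, z forward; pixel columns grow to the right and rows downward; lengths in mm; the calibration is good to about 2 mm. A picture is of the moment at which its call begins. get_calibration takes no time and is no camera call.
A pose or a line that the arm cannot do raises ctrl.Unreachable and nothing moves.
- ctrl.sign_off(): hands the job in; it is judged then, once.
The state is a dict: "t": time; "joint_pos": joint angles; "qvel": joint speeds; "effort": joint torques, N m; "tcp_pos": TCP position; "ee_rot": TCP orientation; "wrist_force": force on the tool from outside, world axes, zero at the start; "moment": the same for the moment, N m; "grip_width": finger opening in mm; "grip_force": force on a finger pad.
Only numpy, scipy, OpenCV 4.12 (cv2) and the standard library are available. Lean on these libraries where they do the work, as an engineer would, in place of code of your own. Each camera call takes 0.05 s, during which the arm holds its last target. There are 200 camera calls.

TASK

Get the bench spring tester ready for a hold test: first turn its knob until the knob's nose points at the tooth on the ring round it. Then press the lever's paddle down until the lever's side pointer is level with the clip on the scale post, and finish while still holding the lever down there with the gripper, steadily and without letting go. Leave the ring and the clip as they are set, and do not disturb the loose gear, piston and bearing cap beside the tester.

Things in the scene. Friction and masses are not known exactly. Their poses are not given: they have to be found in the camera images.
- tester: Grey bench spring tester, fixed; base plate x -100 to 130, y -135 to 135 mm, 16 mm thick. Origin on its underside; x points away from the robot at yaw 0, z up. Right (x -30, y -70): housing 104 x 104 mm, 49 mm high, with ring and knob. Left (y 55): lever over a steel spring cartridge; hinge cheeks at x 100 rise to 128 mm. Scale post at x -38, y 110 rises to 160 mm.
- range_knob: Knob turning about the vertical through its origin. Black bar grip 50 x 14 mm, 57 to 81 mm above the worktop, along the knob's own x axis; a small metal tongue, the nose, at its -x end. Turns easily (0.08 N m), stays where left, stops 1.6 rad either side of the tester's -x. At the start the nose is 0.5 to 1.7 rad short of the tooth: turn it clockwise seen from above.
- knob_grip (a point): Middle of the knob's bar on the knob's axis, 75 mm above the worktop, 6 mm below the bar's top: a good TCP position for gripping the bar's 14 mm width from above.
- knob_nose (a point): Tip of the knob's nose, 34 mm from the knob's axis, 63 mm above the worktop.
- index_ring: Flat metal ring (about 94 mm outside diameter) round the dial, on the knob's axis, with one upright dark tooth (14 mm radially, 5 mm wide, its top 54 mm above the worktop) standing on it; it is set to an angle that differs each time, is stiff, and must not be turned.
- tooth_mark (a point): Point 34 mm from the knob's axis straight inward of the tooth, at the height of the nose: the nose tip must come here.
- press_lever: Steel lever, origin on its hinge (112 mm above the worktop), hinge axis along the tester's y. It reaches 150 mm towards the tester's -x, to a black paddle; at rest it slopes up by 0.15 rad. Spring-loaded: the paddle needs about 4 N to start, 6 to 9 N at the clip's heights, 11 N at the stop 0.32 rad (47 mm at the paddle) below rest; let go, it springs back up.
- paddle_top (a point): Centre of the top of the lever's black ribbed paddle (40 x 50 mm, 10 mm thick), where to press downward; about 147 mm above the worktop at rest.
- lever_pointer (a point): Tip of the lever's side pointer, a dark strip 3 mm thick that sticks out from the paddle's left (tester +y) edge, 51 mm beside the lever's middle; it moves with the paddle, 7 mm lower than its top.
- limit_clip: Small dark metal clip (12 x 15 x 12 mm) on the upright scale post left of the paddle, with a small horizontal tip toward the pointer. Set at a height that differs each time (16 to 36 mm below the pointer's rest height); it is stiff and must not be shifted.
- clip_mark (a point): Tip of the clip, next to the pointer's path; z axis up. The pointer must be held at this height.
- gear: Loose steel gear, 65 mm across, 25 mm high, lying left of the tester; origin under its centre. Leave alone.
- piston: Loose grey piston, 70 mm across, 60 mm high, standing right of the tester; origin under its centre. Leave alone.
- bearing_cap: Loose arched bearing cap, 22 x 68 x 34 mm, right of the tester beyond the piston; origin under its centre. Leave alone.

How it is judged:
By the outcome, as a careful person would: the job done as asked, in the order asked, and still so for the second after the job is handed in, while the arm keeps its last pose, push and grip.
It also fails if it takes over 43 s, if anything falls off the work surface, if the arm or the gripper's body presses on something with over 40 N, if the wrist force passes 120 N, or if a joint passes its speed limit or range.

## Working session

There is one attempt and no reset: what is moved stays moved. The work goes in short steps, each a Python script; the robot and the scene stay as the last script left them, time stands still between calls to the robot, and variables do not carry over. Pictures are saved under pics/ and viewed, at most 10 in all, crops included, and the job is handed in when it is done.

```bash
mkdir -p pics; ls
python3 - <<'E'
from station import ctrl
import cv2,numpy as np
for n in("scene","top"):
    im=ctrl.get_image(n); cv2.imwrite(f"pics/{n}0.png",im[:,:,::-1])
    c=ctrl.get_calibration(n); print(n,c["fx"],c["fy"],c["cx"],c["cy"],np.round(-c["R"].T@c["t"]),np.round(c["R"],3).tolist())
E
```

```text
pics
station.py
scene 504.402623099578 504.402623099578 275.8354468173156 213.1654187832585 [-231.  475.  542.] [[-0.454, -0.891, 0.024], [-0.363, 0.161, -0.918], [0.814, -0.425, -0.397]]
top 459.99281069114767 459.99281069114767 280.67021610506566 210.16265342173642 [ 460.   43. 1029.] [[-0.01, -1.0, -0.004], [-0.987, 0.01, -0.159], [0.159, 0.002, -0.987]]
```

View pics/scene0.png

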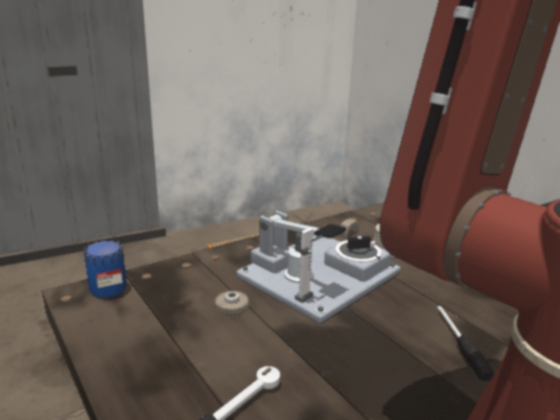

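View pics/top0.png

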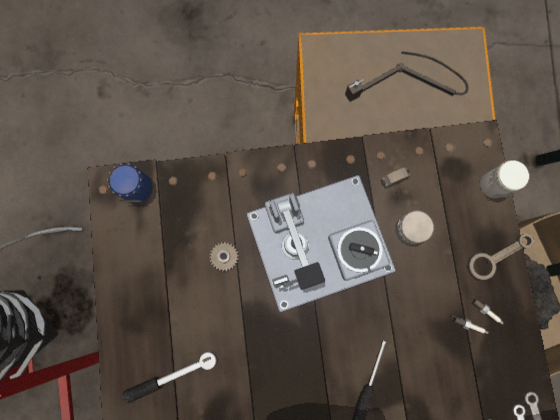

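The top view shows the tester at about (320,245), with the knob at (361,250), the paddle at (311,276) and the clip and post at (283,283). In the scene view the tester is at about (320,265). I'll enlarge both.

Run:
```python
import cv2
a=cv2.imread("pics/top0.png")[170:315,240:405]; cv2.imwrite("pics/topc.png",cv2.resize(a,None,fx=4,fy=4,interpolation=cv2.INTER_CUBIC))
a=cv2.imread("pics/scene0.png")[200:320,230:405]; cv2.imwrite("pics/scenec.png",cv2.resize(a,None,fx=4,fy=4,interpolation=cv2.INTER_CUBIC))
```

```text
(no output)
```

View pics/topc.png

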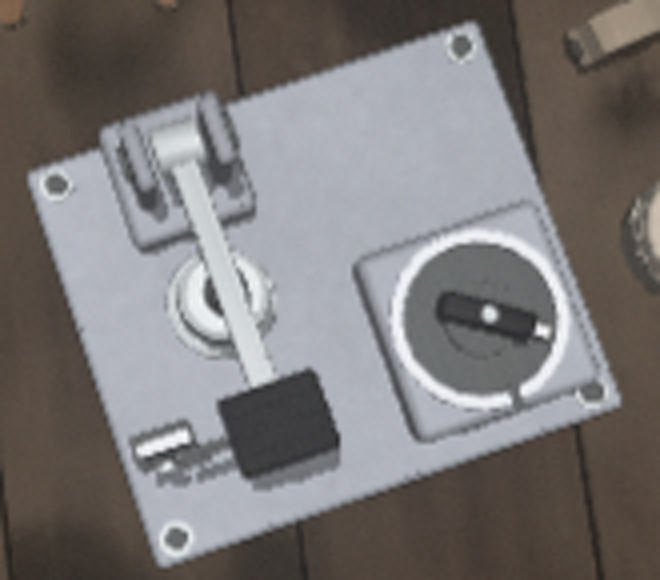

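View pics/scenec.png

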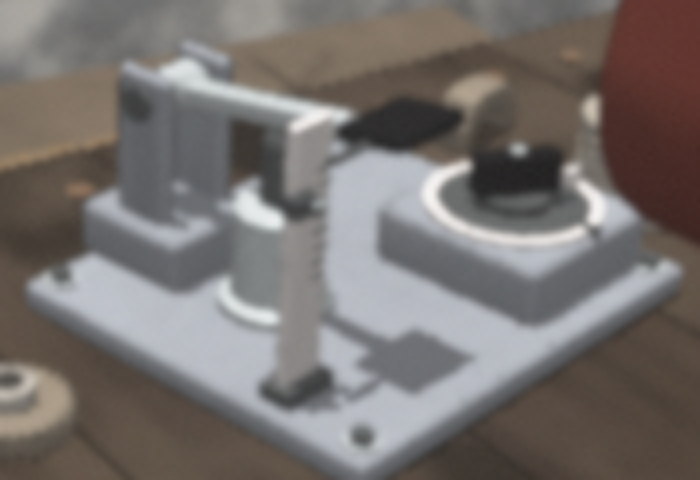

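Top crop (full px = crop/4 + (240,170)): ring centre ≈ (480,319), nose tip ≈ (547,332), tooth ≈ (516,397), and plate corners (28,175), (473,22), (620,405), (163,567). Scene crop (/4 + (230,200)): clip on the post ≈ (300,203), pointer ≈ (345,155).

```bash
cat > h.py <<'E'
import cv2,numpy as np
from station import ctrl
def ray(n,p):
    c=ctrl.get_calibration(n); d=c["R"].T@np.array([(p[0]-c["cx"])/c["fx"],(p[1]-c["cy"])/c["fy"],1]); return -c["R"].T@c["t"],d
def onz(n,p,z):
    o,d=ray(n,p); return o+d*(z-o[2])/d[2]
def proj(n,X):
    c=ctrl.get_calibration(n); q=c["R"]@np.array(X)+c["t"]; return np.array([c["fx"]*q[0]/q[2]+c["cx"],c["fy"]*q[1]/q[2]+c["cy"]])
def knob(im):
    "ring centre, nose and tooth bearings (deg, world) from a top picture"
    hsv=cv2.cvtColor(im,cv2.COLOR_RGB2HSV); box=np.zeros(im.shape[:2],np.uint8); cv2.circle(box,(360,250),30,255,-1)
    w=((hsv[...,2]>225)&(hsv[...,1]<40)&(box>0)).astype(np.uint8)
    n,l,s,_=cv2.connectedComponentsWithStats(w); k=1+np.argmax(s[1:,4])
    pts=np.argwhere(l==k)[:,::-1]; hull=cv2.convexHull(pts.astype(np.float32))
    e=cv2.fitEllipse(hull); return e,w
E
python3 - <<'E'
from h import *
im=cv2.imread("pics/top0.png")[:,:,::-1].copy()
hsv=cv2.cvtColor(im,cv2.COLOR_RGB2HSV)
m=((hsv[...,2]>110)&(hsv[...,0]>100)&(hsv[...,0]<130)).astype(np.uint8); m=cv2.morphologyEx(m,cv2.MORPH_CLOSE,np.ones((5,5)))
c=max(cv2.findContours(m,0,2)[0],key=cv2.contourArea); q=cv2.approxPolyDP(cv2.convexHull(c),8,True)[:,0]; print(q.tolist())
man=np.array([[28,175],[473,22],[620,405],[163,567]])/4+[240,170]
W=np.array([onz("top",p,16)[:2] for p in man])
L=np.array([[130,135],[130,-135],[-100,-135],[-100,135]],float)
A=W-W.mean(0);B=L-L.mean(0); yaw=np.arctan2((B[:,0]*A[:,1]-B[:,1]*A[:,0]).sum(),(A*B).sum())
R=np.array([[np.cos(yaw),-np.sin(yaw)],[np.sin(yaw),np.cos(yaw)]]); o=W.mean(0)-R@L.mean(0)
print("tester",o,np.degrees(yaw),"resid",(W-(L@R.T+o)).round(1).tolist())
K=o+R@[-30,-70]; print("knob axis",K)
e,w=knob(im); print("ring",e,onz("top",e[0],51)[:2])
man={'nose':((547,332),63),'tooth':((516,397),53),'barcap':((490,314),82)}
for k,(p,z) in man.items():
    X=onz("top",np.array(p)/4+[240,170],z)[:2]; d=X-K; print(k,X,np.hypot(*d),np.degrees(np.arctan2(d[1],d[0])))
for n,p,z in(("paddle",(279,422),147),("posttop",(163,440),160)):
    X=onz("top",np.array(p)/4+[240,170],z)[:2]; print(n,X,R.T@(X-o))
for n,l in (("pointer",[-48,106,140]),("post",[-38,110,160]),("post0",[-38,110,16]),("paddle",[-48,55,147]),("pad-l",[-48,80,142])):
    X=np.r_[o+R@l[:2],l[2]]; print(n,X,(proj("scene",X)-[230,200])*4,(proj("top",X)-[240,170])*4)
E
```

```text
[[358, 176], [394, 271], [280, 311], [247, 213]]
tester [536.53951289 -46.91638077] 18.652270394225074 resid [[-0.8, -2.8], [-2.4, 2.0], [0.5, 3.2], [2.8, -2.4]]
knob axis [ 530.50286909 -122.83448751]
ring ((359.5025634765625, 249.19607543945312), (43.245479583740234, 44.49294662475586), 128.7793731689453) [ 531.70604809 -122.04195021]
nose [ 522.49865992 -155.83043158] 33.95290398414676 -103.63551046189725
tooth [ 489.19672237 -140.1164844 ] 44.77572080085074 -157.29614990879577
barcap [ 530.79195005 -123.04088683] 0.3552020225233835 -35.52624658645233
paddle [475.70215868  -9.63422937] [-45.71827586  54.78121697]
posttop [467.67841545  45.4674606 ] [-35.69775549 109.55498683]
pointer [457.1592908   38.16464144 140.        ] [332.9865852 161.8043645] [178.67524055 462.54334277]
post [465.35476585  45.15278773 160.        ] [312.47530631 117.05921652] [163.72302228 445.02676823]
post0 [465.35476585  45.15278773  16.        ] [297.61853071 391.55229394] [164.53827651 446.76201869]
paddle [473.47030544 -10.1566872  147.        ] [405.19014887 114.82946033] [280.19472695 426.73870923]
pad-l [465.47471003  13.5302386  142.        ] [370.19706367 140.55523416] [230.19491233 444.35791759]
```

Run:
```python
from h import *
K=[531,-122.5]; print(ctrl.get_obs()["t"],ctrl.get_obs()["ee_rot"])
for y in (-103.6,-157.3,76.4,22.7): print(y,[None if q is None else np.round(q,1) for q in [ctrl.solve_ik([*K,z],[180,0,y]) for z in (75.5,200)]])
```

```text
0.1 [-1.79874212e+02 -1.28656194e-02  1.87245685e+01]
-103.6 [None, None]
-157.3 [array([ -20.4,   15.3,  109.9,    0. ,   54.8, -133.1]), array([ -20.4,    5.5,  105.9,    0. ,   68.6, -133.1])]
76.4 [array([-20.4,  15.3, 109.9,  -0. ,  54.8,  -6.8]), array([-20.4,   5.5, 105.9,  -0. ,  68.6,  -6.8])]
22.7 [array([-20.4,  15.3, 109.9,  -0. ,  54.8,  46.9]), array([-20.4,   5.5, 105.9,  -0. ,  68.6,  46.9])]
```

Run:
```python
from h import *
K=[531,-122.5]
def st(s):
    o=ctrl.get_obs(); print(s,round(o["t"],2),np.round(o["tcp_pos"],1),np.round(o["wrist_force"],1),round(o["grip_width"],1),np.round(o["grip_force"],1),np.round(o["moment"],2))
ctrl.grip(45,25)
ctrl.goto([*K,190],[180,0,76.4]); st("above")
ctrl.move_l([*K,100],speed=120); ctrl.move_l([*K,75.5],speed=60); st("down")
ctrl.grip(5,25); st("grip")
q=np.array(ctrl.get_obs()["joint_pos"])
for f in np.linspace(0,1,5)[1:]:
    p=q.copy(); p[5]+=53.7*f; ctrl.move_j(p)
st("turned"); print(ctrl.get_obs()["ee_rot"])
ctrl.grip(45); ctrl.move_l([*K,190],speed=150)
q=np.array(ctrl.get_obs()["joint_pos"]); q[0]-=40; ctrl.move_j(q); st("clear")
im=ctrl.get_image("top"); cv2.imwrite("pics/top1.png",im[:,:,::-1])
cv2.imwrite("pics/top1c.png",cv2.resize(im[215:290,320:405,::-1],None,fx=7,fy=7,interpolation=cv2.INTER_CUBIC))
```

```text
above 2.65 [ 531.1 -123.4  190.2] [0.6 0.7 0.8] 44.9 0.0 [ 0.05  0.02 -0.  ]
down 4.11 [ 530.6 -122.4   75. ] [0.6 0.  0.3] 45.3 0.0 [0.01 0.05 0.03]
grip 4.48 [ 532.3 -123.    77.1] [0.4 0.4 6. ] 13.4 29.9 [ 0.01  0.07 -0.07]
turned 5.82 [ 532.3 -123.    77.2] [-0.1 -0.7 -0.5] 13.6 28.8 [-0.03  0.   -0.06]
[ 1.79889402e+02 -1.22725027e-01  2.30021065e+01]
clear 8.52 [ 328.2 -433.7  188.6] [-0.2  1.  -0. ] 44.6 0.0 [-0.02  0.02  0.01]
```

View pics/top1c.png

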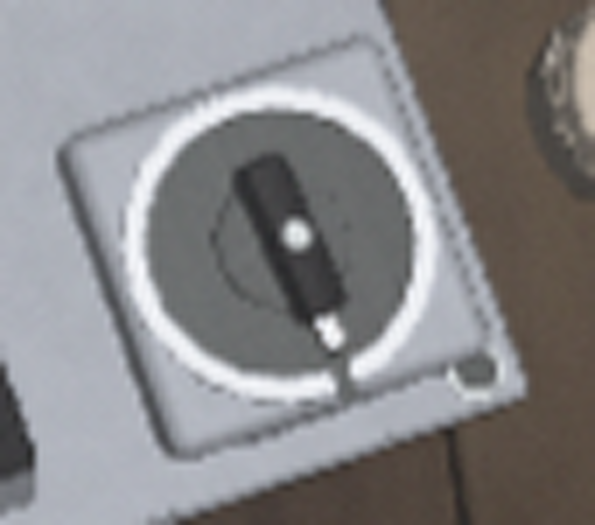

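The nose (about (335,340) in the crop) now points nearly at the tooth (about (345,382)). I'll put a number on the error using the bar and tooth masks.

Run:
```python
from h import *
ims=[cv2.imread("pics/top1.png")]+[ctrl.get_image("top")[:,:,::-1]]
for im in ims:
    s=8; a=cv2.resize(im[215:290,320:405],None,fx=s,fy=s,interpolation=cv2.INTER_CUBIC); g=cv2.cvtColor(a,cv2.COLOR_BGR2GRAY)
    full=lambda p:(np.array(p)+.5)/s-.5+[320,215]
    e,_=knob(im[:,:,::-1].copy()); K=onz("top",e[0],51)[:2]
    # bar: dark blob -> long axis
    m=np.zeros_like(g); cv2.circle(m,(int((e[0][0]-320)*s),int((e[0][1]-215)*s)),17*s,255,-1)
    c=max(cv2.findContours(((g<65)&(m>0)).astype(np.uint8),0,2)[0],key=cv2.contourArea)
    v=cv2.fitLine(c,cv2.DIST_L2,0,.01,.01).ravel(); P=[onz("top",full(v[2:]+k*v[:2]*100),81)[:2] for k in(-1,1)]
    d=P[1]-P[0]; b=np.degrees(np.arctan2(d[1],d[0]));
    # ring gap: dark on the ring circle, sampled in world angle at radius 42-45, z 53
    cal=[]
    for Kc in (K,np.array([530.5,-122.8])):
      an=np.radians(np.arange(-185,-125,.5)); 
      pr=np.array([[g[tuple((np.round((proj("top",[Kc[0]+r*np.cos(t),Kc[1]+r*np.sin(t),52])-[320,215]+.5)*s-.5).astype(int))[::-1])] for r in (40,42,44)] for t in an]).mean(1)
      w=np.clip(np.median(pr)-25-pr,0,None); w[abs(an-an[np.argmin(pr)])>.15]=0; cal.append(np.degrees((w*an).sum()/w.sum()))
    n=np.uint8((g>190)&(m>0)); k,l,st,ce=cv2.connectedComponentsWithStats(n)
    print("K",K,"bar",b,b-180,"tooth",cal)
    for i in range(1,k):
        if st[i,4]>60:
            X=onz("top",full(ce[i]),63)[:2]
            print(st[i].tolist(),X,[ (round(np.hypot(*(X-q)),1),round(np.degrees(np.arctan2(*(X-q)[::-1])),1)) for q in (K,np.array([530.5,-122.8]))])
    x,y=v[2:]; cp=onz("top",full(v[2:]),81)[:2]; print("barcentre",cp)
```

```text
K [ 531.71013489 -122.10216338] bar -159.03142864208675 -339.0314286420868 tooth [np.float64(-156.91092436974793), np.float64(-157.2660016625104)]
[329, 255, 22, 24, 426] [ 533.3273921  -125.23780487] [(np.float64(3.5), np.float64(-62.7)), (np.float64(3.7), np.float64(-40.8))]
[363, 364, 29, 31, 543] [ 504.33767313 -134.09852596] [(np.float64(29.9), np.float64(-156.3)), (np.float64(28.5), np.float64(-156.6))]
barcentre [ 532.94281112 -118.85296767]
K [ 531.71013489 -122.10216338] bar -159.62935905517185 -339.62935905517185 tooth [np.float64(-156.8796711509716), np.float64(-157.23973727422003)]
[329, 255, 22, 24, 423] [ 533.32947135 -125.22000171] [(np.float64(3.5), np.float64(-62.6)), (np.float64(3.7), np.float64(-40.5))]
[363, 364, 29, 31, 545] [ 504.34436331 -134.10145402] [(np.float64(29.9), np.float64(-156.3)), (np.float64(28.5), np.float64(-156.6))]
barcentre [ 533.26260271 -118.45737629]
```

The nose bears −156.5°, the grip bearing was −157.0° and the tooth is at −157.1°, so the knob is set. Next I'll press the lever part way and look.

```bash
cat >> h.py <<'E'
o=np.array([536.5,-46.9]); YAW=18.65; cy,sy=np.cos(np.radians(YAW)),np.sin(np.radians(YAW))
def T(x,y,z): return np.array([o[0]+cy*x-sy*y,o[1]+sy*x+cy*y,z])
def st(s):
    b=ctrl.get_obs(); print(s,round(b["t"],2),np.round(b["tcp_pos"],1),np.round(b["wrist_force"],1),round(b["grip_width"],1))
E
python3 - <<'E'
from h import *
ctrl.grip(0,25)
ctrl.move_l([*ctrl.get_obs()["tcp_pos"][:2],230],speed=200)
ctrl.goto(T(-48,55,200),[180,0,YAW]); st("above")
ctrl.move_l(T(-48,55,172),speed=80); st("near")
ctrl.move_l(T(-48,55,148),speed=30); st("pressed")
im=ctrl.get_image("scene")[:,:,::-1]; cv2.imwrite("pics/s2.png",im)
cv2.imwrite("pics/s2c.png",cv2.resize(im[205:275,270:360],None,fx=8,fy=8,interpolation=cv2.INTER_CUBIC))
for x,y in((-48,106),(-38,106),(-38,110)):
    print(x,y,[(z,((proj("scene",T(x,y,z))-[270,205]+.5)*8).round().tolist()) for z in (105,115,125,140,160)])
E
```

```text
above 11.12 [473.6 -10.9 200. ] [-0.1  0.2  0.2] -0.0
near 11.62 [473.  -10.3 171.4] [ 0.8 -0.5  0.5] 0.4
pressed 12.57 [472.8 -10.7 148.4] [-4.8 -2.2  7.1] 0.1
-48 106 [(105, [342.0, 425.0]), (115, [344.0, 387.0]), (125, [346.0, 347.0]), (140, [350.0, 288.0]), (160, [355.0, 207.0])]
-38 106 [(105, [309.0, 410.0]), (115, [311.0, 372.0]), (125, [313.0, 332.0]), (140, [316.0, 273.0]), (160, [321.0, 193.0])]
-38 110 [(105, [297.0, 416.0]), (115, [299.0, 377.0]), (125, [301.0, 338.0]), (140, [305.0, 279.0]), (160, [309.0, 198.0])]
```

View pics/s2c.png

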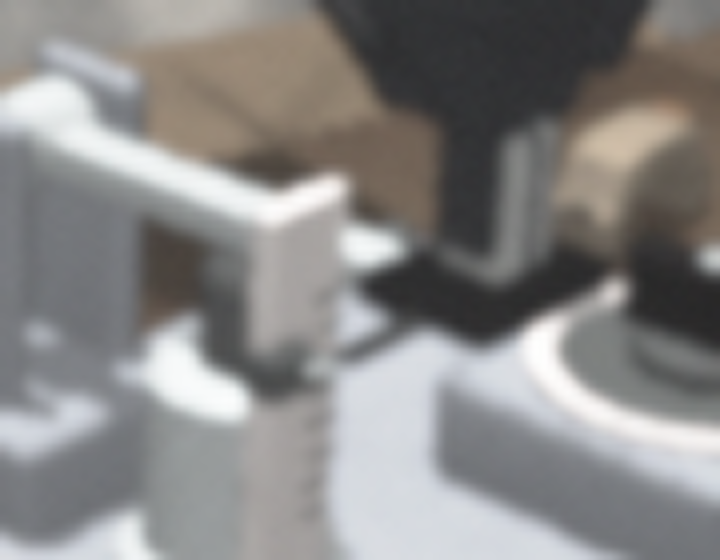

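The clip's dark body is at (272,370) in the crop with a small light tip near (320,365). The pointer runs from (410,325) to about (345,357), where my calculation puts it for z = 122. I'll zoom in on the clip.

Run:
```python
from h import *
im=np.mean([ctrl.get_image("scene")[:,:,::-1].astype(float) for _ in range(6)],0).astype(np.uint8)
a=im[238:262,295:325]; a=cv2.resize(a,None,fx=24,fy=24,interpolation=cv2.INTER_NEAREST)
P=lambda x,y,z:tuple(((proj("scene",T(x,y,z))-[295,238]+.5)*24).round().astype(int).tolist())
for x,y,col in((-48,106,(0,0,255)),(-46,109,(0,200,0))):
    for z in(115,120,125): cv2.drawMarker(a,P(x,y,z),col,cv2.MARKER_CROSS,14,2); print(x,y,z,P(x,y,z))
cv2.imwrite("pics/s3.png",a); st("now")
```

```text
-48 106 115 (432, 368)
-48 106 120 (436, 309)
-48 106 125 (439, 250)
-46 109 115 (386, 371)
-46 109 120 (390, 312)
-46 109 125 (393, 253)
now 12.93 [472.8 -10.7 148.5] [-4.1 -1.9  7. ] 0.2
```

View pics/s3.png

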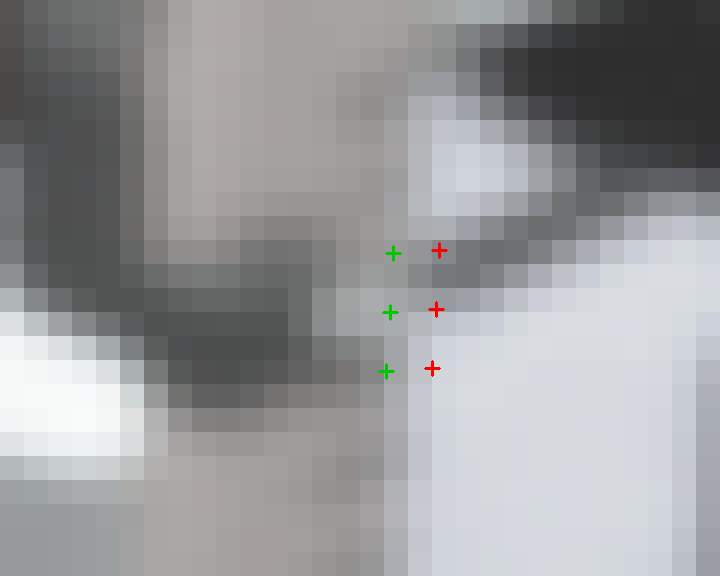

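The tip's depth is ambiguous in one view, so I'll make a composite of the unpressed scene zoom and the top zoom to fix it.

Run:
```python
from h import *
s0=cv2.imread("pics/scene0.png")[238:262,300:320]; t0=cv2.imread("pics/top0.png")[272:296,270:294]
t1=np.mean([ctrl.get_image("top")[:,:,::-1].astype(float) for _ in range(4)],0).astype(np.uint8)[272:296,270:294]
f=lambda a:cv2.resize(a,None,fx=12,fy=24,interpolation=cv2.INTER_NEAREST)
z=lambda a,k:cv2.resize(a,None,fx=k,fy=k,interpolation=cv2.INTER_CUBIC)
a=z(s0,12); b=z(t0,12); c=z(t1,12)
Q=lambda x,y,zz:tuple(((proj("top",T(x,y,zz))-[270,272]+.5)*12).round().astype(int).tolist())
for x in(-38,-48,-58):
    for y in (105,115): print(x,y,Q(x,y,120))
    cv2.drawMarker(b,Q(x,105,120),(0,0,255),1,8,1)
print("pointer rest",Q(-48,106,140),"post",[Q(-38,y,160) for y in(98,110,122)])
cv2.imwrite("pics/comp.png",np.hstack([a,b,c]))
```

```text
-38 105 (167, 109)
-38 115 (109, 129)
-48 105 (187, 167)
-48 115 (129, 188)
-58 105 (207, 226)
-58 115 (149, 247)
pointer rest (182, 170) post [(210, 92), (137, 117), (64, 143)]
```

View pics/comp.png

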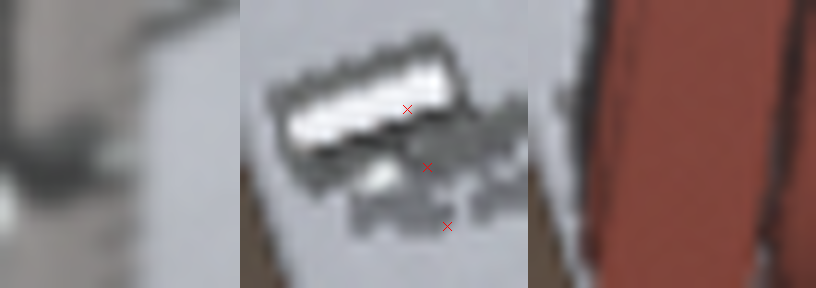

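Run:
```python
from h import *
out=[]
for z in (153,150.5,148,145.5):
    ctrl.move_l(T(-48,55,z),speed=25); ctrl.wait(.3)
    g=np.mean([ctrl.get_image("scene").astype(float).mean(2) for _ in range(6)],0); out.append(g)
    zt=ctrl.get_obs()["tcp_pos"][2]; r=[]
    for col in (314,315,316,317,318):
        p=g[240:258,col]; k=np.argmax(np.arange(18)*0+cv2.GaussianBlur(p,(1,1),0).ravel()*0-p+0) if 0 else None
        # strip: lowest local minimum bounded below by bright plate
        loc=[i for i in range(2,17) if p[i]<=p[i-1] and p[i]<=p[i+1] and p[i+1:].size and p[min(i+3,17)]-p[i]>12]
        if loc:
            i=loc[-1]; q=np.polyfit([-1,0,1],p[i-1:i+2],2); r.append((col,round(240+i-q[1]/2/q[0],2)))
    e=proj("scene",T(-48,106,zt-26)); print(z,round(zt,2),"pred tip",e.round(2),r); st("")
np.save("g.npy",np.array(out))
k=lambda g:cv2.resize(g[238:262,300:322].astype(np.uint8),None,fx=16,fy=16,interpolation=cv2.INTER_CUBIC)
cv2.imwrite("pics/four.png",np.vstack([np.hstack([k(out[0]),k(out[1])]),np.hstack([k(out[2]),k(out[3])])])[:, :])
np.set_printoptions(linewidth=200)
print(out[0][245:256,304:322].round().astype(int)); print(out[3][245:256,304:322].round().astype(int))
```

```text
153 153.73 pred tip [312.89 246.56] [(314, np.float64(245.97)), (315, np.float64(245.6)), (316, np.float64(245.09)), (317, np.float64(244.57)), (318, np.float64(243.78))]
 14.07 [473.5 -10.5 153.7] [-2.6 -0.   7. ] -0.3
150.5 151.27 pred tip [312.82 247.77] [(314, np.float64(247.01)), (315, np.float64(246.63)), (316, np.float64(246.1)), (317, np.float64(245.64)), (318, np.float64(244.96))]
 14.93 [473.6 -10.5 151.3] [-2.4 -1.5  7.7] -0.2
148 148.84 pred tip [312.74 248.97] [(314, np.float64(248.16)), (315, np.float64(247.88)), (316, np.float64(247.44)), (317, np.float64(247.02)), (318, np.float64(246.53))]
 15.78 [473.6 -10.6 148.8] [-2.6 -1.1  6.4] -0.3
145.5 146.39 pred tip [312.67 250.17] [(314, np.float64(249.53)), (315, np.float64(249.09)), (316, np.float64(248.64)), (317, np.float64(248.07)), (318, np.float64(247.53))]
 16.62 [473.6 -10.6 146.4] [-4.  -0.3  6.4] -0.0
[[166 162 159 159 158 155 148 142 143 145 136 119 109 113 129 151 173 193]
 [162 156 150 150 150 149 144 134 125 118 111 114 129 152 174 193 207 216]
 [151 140 132 132 139 146 149 147 142 137 139 154 175 194 208 21
[... 737 characters left out ...]
191 165 132 102  88  90]
 [151 140 132 133 139 147 155 170 193 205 200 184 162 136 115 104 111 128]
 [133 120 114 116 126 140 150 160 174 176 162 140 120 109 114 130 153 175]
 [115 108 104 108 123 140 144 141 140 133 119 109 113 130 152 175 194 208]
 [100  97  95 109 138 156 156 143 130 120 117 130 152 174 194 208 216 220]
 [ 86  84  85 107 141 157 158 156 156 155 160 176 194 208 216 219 221 221]
 [ 78  77  80  94 116 130 141 159 182 193 200 208 215 219 220 221 221 221]
 [ 79  82  89  98 108 119 135 164 195 212 217 219 220 220 220 220 220 220]
 [ 95 102 114 125 130 135 147 172 201 216 220 220 220 220 219 219 219 218]
 [126 131 141 148 149 150 156 176 201 216 219 220 219 219 219 219 218 218]]
```

```bash
python3 -c "
import cv2;a=cv2.imread('pics/four.png');cv2.imwrite('pics/four.png',cv2.resize(a,None,fx=.78,fy=.78,interpolation=cv2.INTER_AREA))"
```

```text
(no output)
```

View pics/four.png

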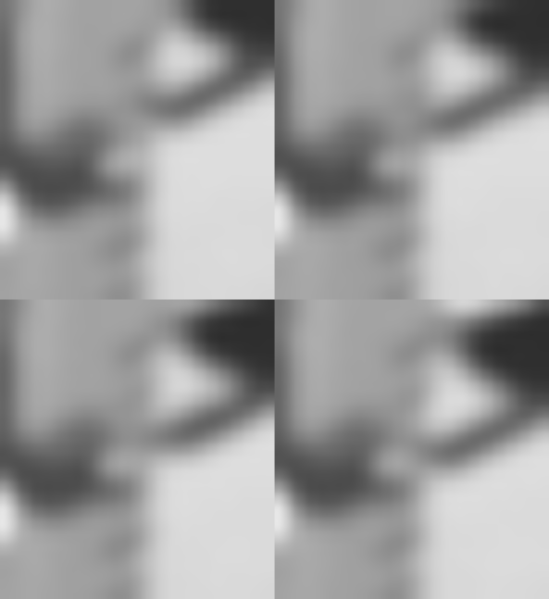

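Reading the sequence, the pointer's line meets the top of the clip tip at TCP z 148.8 and the bottom of it at 146.4. So they are level at about 147.5, and I'll hold there.

Run:
```python
from h import *
ctrl.move_l(T(-48,55,146.6),speed=20); ctrl.wait(.8); zs=[]
for _ in range(6):
    ctrl.wait(.1); zs.append(round(ctrl.get_obs()["tcp_pos"][2],2))
print(zs); st("hold")
g=np.mean([ctrl.get_image("scene").astype(float) for _ in range(4)],0).astype(np.uint8)[:,:,::-1]
a=cv2.resize(g[238:262,300:322],None,fx=20,fy=20,interpolation=cv2.INTER_CUBIC)
cv2.imwrite("pics/fin.png",a)
```

```text
[np.float64(147.57), np.float64(147.6), np.float64(147.57), np.float64(147.58), np.float64(147.57), np.float64(147.57)]
hold 18.27 [473.7 -10.5 147.6] [-3.3 -0.4  7. ] -0.3
```

View pics/fin.png

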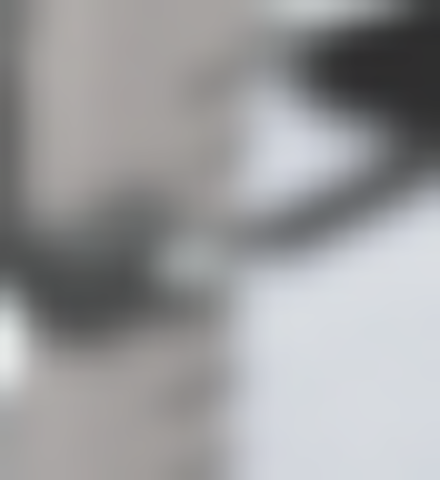

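The pointer line, (400,170) to (250,240), extends into the clip tip at about (190,268). The two are level and the hold is steady.

```bash
python3 -c "
from station import ctrl
print(ctrl.sign_off())"
```

```text
the job is handed in; nothing more can be done
None
```

The job is handed in at about 18 s: the knob's nose is within about 1° of the tooth, and the gripper is holding the lever steadily with its pointer level with the clip, to within 1–2 mm as read from the camera images.

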